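# Set a sprung board carriage on its mid stop pin

## Robot

A 7-joint arm with a two-finger parallel gripper is mounted at the origin on the work surface. World frame = base frame: x ahead of the robot, y to its left, z up, the work surface at z = 0. Lengths are in m, angles in rad, forces in N, time in s.
With the tool pointing down it reaches from about 0.4 to 0.85 m from the base axis. Payload 4.5 kg.
Tool frame: the origin (TCP) lies between the finger pads; the fingertips stand 19 mm ahead of it and the grasp point (between the pads) is the TCP (r.tips_ahead is the distance from the TCP to the fingertips, in m); z points along the fingers, y is the line along which they close (so a half turn about z gives the same grasp; the last joint's range is limited). The gripper opens to 88 mm and grips with 3 to 60 N. Pads are 18 mm wide; open, the fingers measure 123 mm over their backs; the gripper's body (75 mm by 187 mm) begins 45 mm behind the grasp point.
Start: joints at [1.259, 0.689, -0.195, 1.565, 0.157, 0.902, -0.215], TCP at [0.212, -0.588, 0.258] pointing down, gripper open.
Joint ranges: [-3.01, 3.01], [-0.46, 2.08], [-1.47, 1.51], [0.13, 2.56], [-1, 4.14], [0.04, 2.09], [-2.66, 2.66]. Speed limits (rad/s): [2.57, 2.57, 3.14, 3.14, 3.14, 3.14, 3.14].

## Interface

Orientations are given as a unit quaternion [x, y, z, w].
In Python, from plant import r, cams, models gives the robot as it stands. The module is installed in compiled form; this text tells all that it offers.
- The arm moves only by the tool jog_arm, never from a script. Its arguments are lists of equal length, an entry for each row: "turn": the turn, a rotation vector about the tool's x, y, z in rad, a list of three; "translation": the shift along the tool's x, y, z in m, a list of three; "grip": the closure, from 0 (fully open) to 1 (shut). In form: {"turn": [[ax, ay, az], ...], "translation": [[tx, ty, tz], ...], "grip": [grip, ...]}. A call has 1 to 20 rows; each row is the pose to reach, as a shift and turn from the pose commanded when the call began, along the tool's axes at that moment; what a row does not reach only later rows make up. A row lasts 1/8 s, in which the tool goes at most 62.5 mm and 10.7 degrees, less where a joint would pass 70% of its speed; a pose out of reach is approached as far as the arm can. A call with a gripper value outside its range is refused whole. The fingers move at their own pace and stop on an object; "force" is the grip in N (left out, the last holds). Time passes only in rows, so rows that repeat a pose let the fingers close. It gives the time, the measured TCP pose, the force, the opening and the grip force at its end, in the units of the state.
- r.get_state(): the state, without advancing time (a new reading comes with each control period).
- cams.snapshot(name): name is "scene" or "top"; returns the picture (384x512x3 uint8, red, green, blue); there is no depth.
- cams.camera_params(name): a dict with "fx", "fy", "cx", "cy" (pixels), "eye" and "orientation" of the camera in the world. Camera axes: x right, y up, looking along -z (the intrinsics and any distortion apply to the point x, -y, -z); pixel columns grow to the right and rows downward; lengths in m; the calibration is good to about 2 mm. A picture is of the moment at which its call begins. camera_params takes no time and is no camera call.
- r.finish_job(): hands the job in; it is judged then, once.
Trained networks look in the newest picture that a camera, given by its name, has taken for a name from the list of things; names that differ only in an ending like _2 or _b are one class to them, and where a whole thing is asked for, a point or a joint stands for the part that bears it (a point fixed in the world has none). Each returns a list of dicts, best first, with "p" (0 to 1); they miss things now and then, are a little off and sometimes report something else, mostly with a low value. They report only what shows in the picture. A call takes as long as a camera call.
- models.find_in(camera, name): "position" ([x, y, z] in m, in world coordinates, good to about 4 mm: the middle of the surface that is visible of it).
- models.masks_of(camera, name): "pixels" (384x512 bool, what is visible of it).
- models.place_of(camera, name): "position" ([x, y, z] in m, in world coordinates, good to about 4 mm: a listed point, or the origin of a listed thing).
The state is a dict: "clock": time; "q": joint angles; "qd": joint speeds; "joint_torque": joint torques, N m; "tool_pos": TCP position; "eef_rot": TCP orientation; "contact_force": force on the tool from outside, world axes, zero at the start; "moment": the same for the moment, N m; "opening": opening from 0.0 (shut) to 1.0 (fully open); "finger_force": force on a finger pad.
Only numpy, scipy, OpenCV 4.12 (cv2) and the standard library are available. Lean on these libraries where they do the work, as an engineer would, in place of code of your own. Each camera call takes 0.05 s, during which the arm holds its last target. There are 200 camera calls.

## Task

Set the carriage that carries the brown-and-copper circuit board at its mid (soldering) position: with the fingertips push the yellow pad so that the carriage goes well past its sprung stop pin, then ease it back with the fingers still against it, not letting it snap back, until it rests latched on the pin, and take the hand away. Nothing is to be picked up; leave the green board's carriage and everything else on the bench as they are.

Things in the scene. Friction and masses are not known exactly. Their poses are not given: they have to be found in the camera images.
- copper_fixture: the base of the fixture that carries the brown-and-copper board: grey plate 210 x 170 x 12 mm, fixed to the bench. Origin at the centre of its underside, on the bench; x axis = the direction in which its carriage is pushed (away from the robot, within about 26 degrees), y to the left of that, z up.
- copper_face (a point): centre of the upright yellow push pad on the near end of the carriage with the copper board; moves with it; 38 mm above the bench, 104 mm behind the fixture's origin when home. Pad 84 mm wide, 40 high, facing the fixture's -x, bare bench in front. The carriage block is 110 long, 92 wide, 14 to 60 mm above the bench (parts on the board to 69 mm).
- copper_slide (a joint): carriage travel in m along the fixture's +x: 0 = home, nearest the robot; 0.040 = resting on the stop pin (mid); 0.070 = far end stop. A spring pushes it home: 5 N at home, 8 N mid, 10.5 N far; lifting the pin adds about 3 N. Just past 0.040 the pin drops behind a tooth and the carriage can come back only to 0.040; pushed less it springs home. Let go, it snaps back fast.
- copper_stop_pin (a point): the red knob (16 mm across, its top 66 mm above the bench when down) of the sprung stop pin, in a dark bracket on the copper fixture, 56 mm to the left (+y) of its origin. The pin rises up to 8 mm and drops by itself.
- copper_pin (a joint): lift of that stop pin in m: 0 = down, about 0.008 while the ramp's crest passes under it.
- green_fixture: the same fixture with a green board, to be left alone; same origin and axes.
- green_slide (a joint): travel of the green board's carriage in m, same meaning; it starts at 0 (home).
- solder_spool: solder spool lying flat, silver, 52 mm across, 38 mm high; loose on the bench; origin at its middle on the underside
- flux_bottle: white bottle with red cap, 34 mm across, 70 mm high, upright; loose on the bench; origin at its middle on the underside
- screwdriver: red-handled screwdriver lying flat, 170 mm long; loose on the bench; origin at a point on the tool, on the bench
- side_cutters: blue-handled side cutters lying flat, about 120 mm long, 14 mm high; loose on the bench; origin at a point on the tool, on the bench
- parts_jar: clear jar with black lid, 56 mm across, 60 mm high; loose on the bench; origin at its middle on the underside
- tip_tin: brass tin, 44 mm across, 18 mm high; loose on the bench; origin at its middle on the underside

How it is judged:
On the way, in this order (a step that is already met when the one before it is completed fails the run):
1. the copper board's carriage is pushed past its stop pin (value of joint copper_slide above 0.044 m), for 0.05 s.
2. it has come back and rests on the stop pin (value of joint copper_slide between 0.037 and 0.042 m and value of joint copper_pin below 0.002 m), for 0.2 s.
At the end, for the whole second after the job is handed in: The copper board's carriage is at rest on its stop pin (travel 0.037 to 0.042 m) with the pin down (within 2 mm), the green board's carriage is home (within 3 mm), and no loose thing has moved 30 mm or more (all of step 2 and value of joint green_slide below 0.003 m and not (velocity of joint copper_slide above 0.01 m/s or velocity of joint copper_slide below -0.01 m/s) and distance of each of solder_spool, flux_bottle, screwdriver, side_cutters, parts_jar, tip_tin from where it was at the start of the episode below 0.03 m); the robot touches nothing.
It fails at once if the copper board's carriage snaps back (faster than 0.3 m/s towards home) (velocity of joint copper_slide below -0.3 m/s).
It fails at once if the green board's carriage is pushed (more than 8 mm) (value of joint green_slide above 0.008 m).
It fails at once if something loose on the bench is lifted or shifted by 30 mm (distance of any of solder_spool, flux_bottle, screwdriver, side_cutters, parts_jar, tip_tin from where it was at the start of the episode above 0.03 m).
It also fails if it takes over 35 s, if anything falls off the work surface, if the arm or the gripper's body presses on something with over 40 N, if the wrist force passes 120 N, or if a joint passes its speed limit or range.

## Working session

There is one attempt and no reset: what is moved stays moved. The work goes in short steps, Python scripts to look and compute and a tool call to move; the robot and the scene stay as the last step left them, time stands still between calls to the robot, and variables do not carry over. Pictures are saved under pics/ and viewed, at most 10 in all, crops included, and the job is handed in when it is done.

Besides the shell and the picture viewer there is one more tool, called after "Request:" as a command line: name --argument value ..., lists and objects as JSON in quotes. jog_arm: Moves the arm, as the interface text tells. Its arguments: {"type":"object","properties":{"turn":{"type":"array"},"translation":{"type":"array"},"grip":{"type":"array"},"force":{"type":"number"}},"required":["turn","translation","grip"]}

```bash
mkdir -p pics; python3 - <<'E'
from plant import r,cams,models
import cv2
for c in ("scene","top"):
    cv2.imwrite(f"pics/{c}0.png",cams.snapshot(c)[:,:,::-1])
    for n in ("copper_fixture","copper_face","copper_stop_pin","green_fixture"):
        print(c,n,[(d['position'],round(d['p'],2)) for d in models.place_of(c,n)[:2]])
for n in "solder_spool flux_bottle screwdriver side_cutters parts_jar tip_tin".split():
    print(n,[(d['position'],round(d['p'],2)) for d in models.place_of("top",n)[:1]])
s=r.get_state();print(s['clock'],s['tool_pos'],s['eef_rot'],s['opening'],r.tips_ahead,s['contact_force'])
E
```

```text
scene copper_fixture [([0.5416, -0.2133, -0.0026], 0.81)]
scene copper_face [([0.444, -0.1758, 0.0404], 0.88)]
scene copper_stop_pin [([0.5628, -0.165, 0.0656], 0.79), ([0.4438, -0.1799, 0.039], 0.23)]
scene green_fixture [([0.6389, 0.1942, 0.0033], 0.66)]
top copper_fixture [([0.5437, -0.2139, 0.0044], 0.55)]
top copper_face []
top copper_stop_pin [([0.5573, -0.1609, 0.0671], 0.75), ([0.4779, -0.4389, 0.0017], 0.5)]
top green_fixture [([0.6419, 0.1982, 0.0014], 0.62)]
solder_spool [([0.4988, 0.0113, 0.0025], 0.73)]
flux_bottle [([0.6443, -0.0067, 0.0051], 0.49)]
screwdriver [([0.4752, -0.4376, 0.0063], 0.53)]
side_cutters [([0.5016, 0.4682, -0.0024], 0.8)]
parts_jar [([0.6776, 0.4155, -0.0026], 0.59)]
tip_tin [([0.6645, -0.43, -0.0013], 0.59)]
0.8 [ 0.21186034 -0.58803506  0.25776932] [9.85091475e-01 1.72031338e-01 5.57498985e-06 6.50190429e-05] 0.9998841303830438 0.019 [-0.17861159 -0.10074064  0.68921989]
```

View pics/scene0.png

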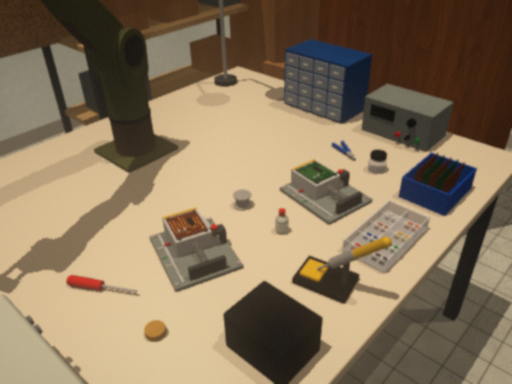

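View pics/top0.png

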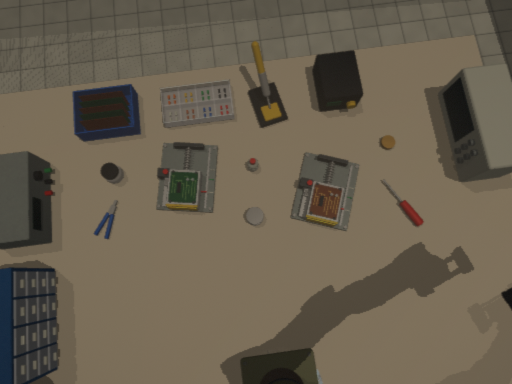

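The scene picture shows the copper carriage near (187,225) with its pin at (220,232), and the green one near (317,178). In the top picture the copper fixture is at (325,192), its pad along (320,221), with bare bench in front of it. Next I measure the yaw.

```bash
cat > h.py <<'E'
import numpy as np,cv2
from scipy.spatial.transform import Rotation as R
from plant import r,cams,models
def rot(p):
    o=np.array(p['orientation']); return o if o.shape==(3,3) else R.from_quat(o).as_matrix()
def unproj(c,px,z):
    p=cams.camera_params(c); px=np.atleast_2d(px).astype(float)
    d=np.c_[(px[:,0]-p['cx'])/p['fx'],-(px[:,1]-p['cy'])/p['fy'],-np.ones(len(px))]@rot(p).T
    e=np.array(p['eye']); return e+d*((z-e[2])/d[:,2])[:,None]
E
python3 - <<'E'
from h import *
print({k:v for k,v in cams.camera_params("top").items()})
im=cams.snapshot("top")
m=models.masks_of("top","copper_fixture")[0]['pixels']
b=cv2.minAreaRect(np.argwhere(m)[:,::-1].astype(np.float32))
print(b, unproj("top",cv2.boxPoints(b),0.012).round(4), unproj("top",[b[0]],.012))
# yellow pad top edge
hsv=cv2.cvtColor(im,cv2.COLOR_RGB2HSV)
y,x=np.nonzero((hsv[...,0]>18)&(hsv[...,0]<34)&(hsv[...,1]>130)&(hsv[...,2]>90))
k=(x>295)&(x<355)&(y>195)&(y<235); pts=np.c_[x,y][k]
w=unproj("top",pts,.058)[:,:2]; c=w.mean(0); v=np.linalg.svd(w-c)[2][0]
print(len(pts),c,np.degrees(np.arctan2(v[0],-v[1])))
cv2.imwrite("pics/crop1.png",cv2.resize(im[140:240,280:370,::-1],None,fx=6,fy=6,interpolation=cv2.INTER_CUBIC))
E
```

```text
{'fx': 407.17661866881696, 'fy': 407.17661866881696, 'cx': 255.70635379400724, 'cy': 181.46018060209946, 'eye': array([0.32872408, 0.02190184, 1.21951554]), 'orientation': array([-0.07315244,  0.08099411,  0.74880755, -0.65373996])}
((325.5411376953125, 190.564697265625), (57.70349884033203, 69.85160827636719), 12.52880859375) [[ 0.4699 -0.0952  0.012 ]
 [ 0.6726 -0.1739  0.012 ]
 [ 0.6097 -0.3385  0.012 ]
 [ 0.4107 -0.2545  0.012 ]] [[ 0.53876011 -0.21507013  0.012     ]]
106 [ 0.44825376 -0.17877607] -21.215006641601146
```

View pics/crop1.png

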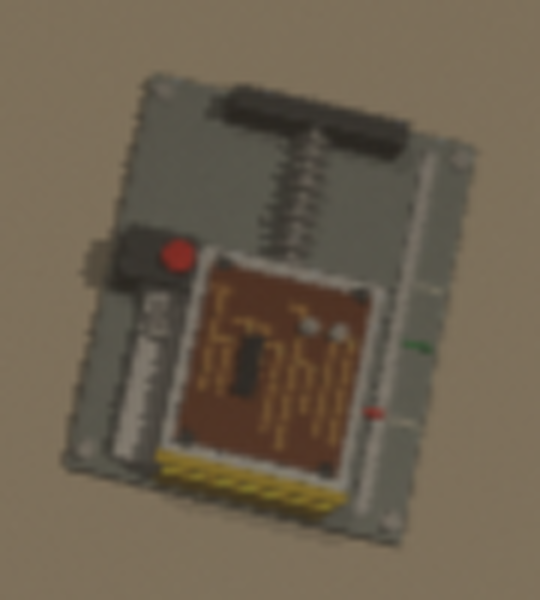

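The crop shows the fixture with its yellow pad at the bottom edge, the pin knob upper left and a yaw of about -21.5°. Its push direction is (0.93, -0.37), with the pad face at about (0.445, -0.177). I'll go above a standoff point with the fingers closed and tool x along the push direction.

Request:
jog_arm --turn '[[0,0,0.072],[0,0,0.144],[0,0,0.216],[0,0,0.288],[0,0,0.36],[0,0,0.432],[0,0,0.505],[0,0,0.577],[0,0,0.649],[0,0,0.721],[0,0,0.721],[0,0,0.721],[0,0,0.721]]' --translation '[[0.032,-0.034,0],[0.065,-0.068,0],[0.097,-0.102,0],[0.13,-0.136,0],[0.162,-0.17,0],[0.194,-0.203,0],[0.227,-0.237,0],[0.259,-0.271,0],[0.292,-0.305,0],[0.324,-0.339,0],[0.324,-0.339,0],[0.324,-0.339,0],[0.324,-0.339,0]]' --grip '[1,1,1,1,1,1,1,1,1,1,1,1,1]'

```text
clock: 2.52
tool_pos: [0.4012, -0.1607, 0.2578]
eef_rot: [0.982, -0.188, 0.0, 0.0]
contact_force: [0.6, -0.4, 0.2]
opening: 0.004
finger_force: 0.0
```

Request:
jog_arm --turn '[[0,0,0],[0,0,0],[0,0,0],[0,0,0],[0,0,0],[0,0,0],[0,0,0],[0,0,0]]' --translation '[[0,0,0.04],[0,0,0.08],[0,0,0.12],[0,0,0.16],[0,0,0.19],[0,0,0.21],[0,0,0.21],[0,0,0.21]]' --grip '[1,1,1,1,1,1,1,1]'

```text
clock: 3.52
tool_pos: [0.4106, -0.1637, 0.0547]
eef_rot: [0.982, -0.188, -0.006, -0.001]
contact_force: [0.8, -0.7, -0.8]
opening: 0.007
finger_force: 0.0
```

```bash
python3 - <<'E'
from h import *
s=r.get_state();print(s['tool_pos'],s['contact_force'])
im=cams.snapshot("scene");cv2.imwrite("pics/s2.png",cv2.resize(im[150:310,110:290,::-1],None,fx=4,fy=3.7))
for n in ("copper_face","copper_stop_pin"): print([(d['position'],round(d['p'],2)) for d in models.place_of("scene",n)[:1]])
E
```

```text
[ 0.41061413 -0.16370008  0.05469518] [ 0.80297179 -0.66850494 -0.79036232]
[([0.4441, -0.1777, 0.0365], 0.89)]
[([0.5605, -0.1646, 0.0671], 0.96)]
```

View pics/s2.png

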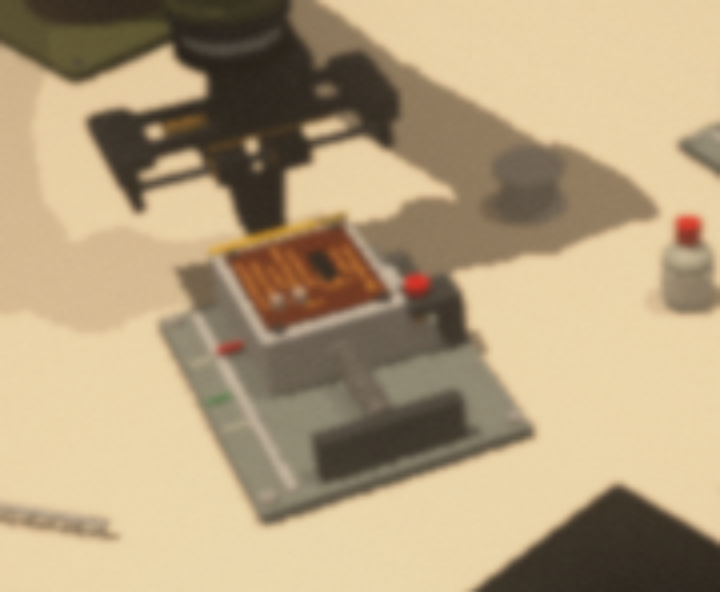

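The fingers stand behind the pad at about (262,215), centred on it and not yet touching; the arm is near its inner reach limit. I'll creep forward.

Request:
jog_arm --turn '[[0,0,0],[0,0,0],[0,0,0],[0,0,0],[0,0,0]]' --translation '[[0.008,0,0],[0.016,0,0],[0.024,0,0],[0.024,0,0],[0.024,0,0]]' --grip '[1,1,1,1,1]'

```text
clock: 4.3
tool_pos: [0.4316, -0.1711, 0.0542]
eef_rot: [0.982, -0.186, -0.008, -0.001]
contact_force: [-0.4, -0.2, 0.6]
opening: 0.005
finger_force: 0.0
```

Request:
jog_arm --turn '[[0,0,0],[0,0,0],[0,0,0],[0,0,0],[0,0,0],[0,0,0],[0,0,0],[0,0,0],[0,0,0],[0,0,0],[0,0,0]]' --translation '[[0.002,0,0.007],[0.008,0,0.007],[0.014,0,0.007],[0.02,0,0.007],[0.027,0,0.007],[0.034,0,0.007],[0.041,0,0.007],[0.048,0,0.007],[0.058,0,0.007],[0.058,0,0.007],[0.058,0,0.007]]' --grip '[1,1,1,1,1,1,1,1,1,1,1]'

```text
clock: 5.68
tool_pos: [0.4811, -0.1904, 0.0458]
eef_rot: [0.982, -0.186, -0.013, -0.002]
contact_force: [-7.7, 4.7, 5.4]
opening: 0.004
finger_force: 4.4
```

```bash
python3 - <<'E'
from h import *
s=r.get_state();p=s['tool_pos'];print(p,p@np.array([.929,-.3697,0]),s['contact_force'])
im=cams.snapshot("scene");cv2.imwrite("pics/s3.png",cv2.resize(im[150:310,110:290,::-1],None,fx=4,fy=3.7))
for n in ("copper_face","copper_stop_pin"): print([(d['position'],round(d['p'],2)) for d in models.place_of("scene",n)[:1]])
E
```

```text
[ 0.48110072 -0.1904415   0.04584978] 0.5173487940865157 [-7.73831477  4.67894006  5.38915075]
[([0.4963, -0.1937, 0.0384], 0.67)]
[([0.5008, 0.468, -0.0], 0.67)]
```

View pics/s3.png

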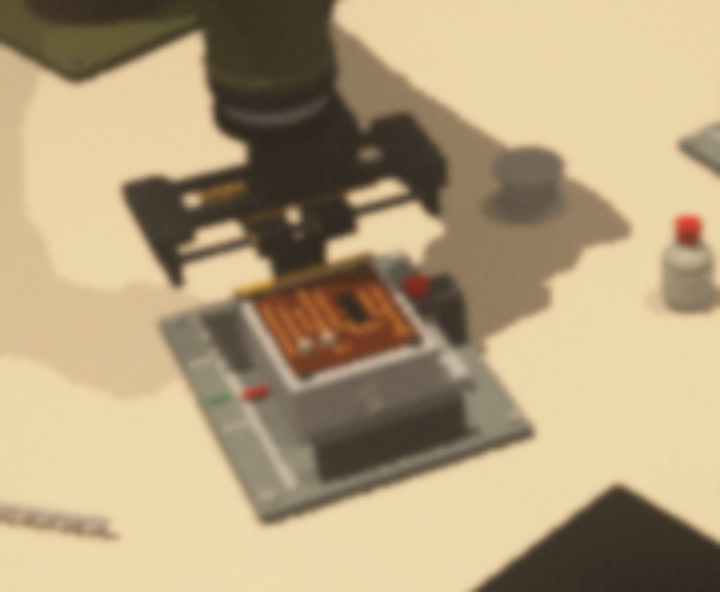

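The carriage sits just past the green mark: its pointer is at (256,392), the green tick at (218,400), so travel is roughly 47 mm. I'll push about 10 mm further to be safely past the pin.

Request:
jog_arm --turn '[[0,0,0],[0,0,0],[0,0,0],[0,0,0]]' --translation '[[0.005,0,0],[0.01,0,0],[0.01,0,0],[0.01,0,0]]' --grip '[1,1,1,1]'

```text
clock: 6.32
tool_pos: [0.4901, -0.1939, 0.0458]
eef_rot: [0.982, -0.186, -0.013, -0.002]
contact_force: [-8.5, 5.2, 7.1]
opening: 0.006
finger_force: 4.8
```

Request:
jog_arm --turn '[[0,0,0],[0,0,0],[0,0,0],[0,0,0],[0,0,0],[0,0,0],[0,0,0],[0,0,0],[0,0,0],[0,0,0]]' --translation '[[-0.003,0,0],[-0.006,0,0],[-0.009,0,0],[-0.012,0,0],[-0.015,0,0],[-0.018,0,0],[-0.021,0,0],[-0.024,0,0],[-0.024,0,0],[-0.024,0,0]]' --grip '[1,1,1,1,1,1,1,1,1,1]'

```text
clock: 7.58
tool_pos: [0.4712, -0.1866, 0.0461]
eef_rot: [0.982, -0.186, -0.009, -0.002]
contact_force: [-5.0, 1.3, -1.5]
opening: 0.008
finger_force: 2.7
```

```bash
python3 - <<'E'
from h import *
s=r.get_state();p=s['tool_pos'];print(p,p@np.array([.929,-.3697,0]),s['contact_force'])
im=cams.snapshot("scene");cv2.imwrite("pics/s4.png",cv2.resize(im[150:310,110:290,::-1],None,fx=4,fy=3.7))
E
```

```text
[ 0.47121521 -0.18663401  0.04612691] 0.5067575212323598 [-4.95335867  1.34987385 -1.52220939]
```

View pics/s4.png

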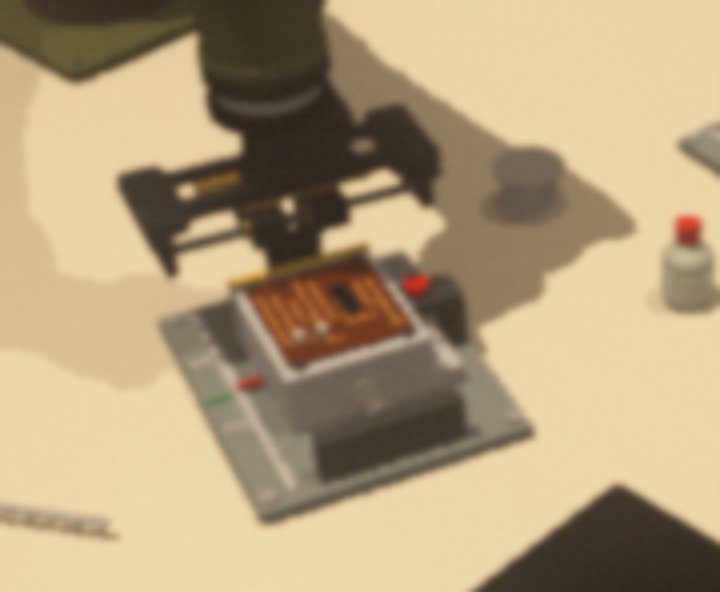

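The pointer is at (250,382), about level with the green tick, and the contact force has fallen to 5 N. I'll keep easing back.

Request:
jog_arm --turn '[[0,0,0],[0,0,0],[0,0,0],[0,0,0],[0,0,0],[0,0,0]]' --translation '[[-0.001,0,0],[-0.002,0,0],[-0.003,0,0],[-0.004,0,0],[-0.004,0,0],[-0.004,0,0]]' --grip '[1,1,1,1,1,1]'

```text
clock: 8.38
tool_pos: [0.4699, -0.1861, 0.0469]
eef_rot: [0.982, -0.187, -0.006, -0.001]
contact_force: [-0.2, -0.4, -0.3]
opening: 0.005
finger_force: 0.0
```

The contact force is zero, so the carriage is held by the pin. I'll withdraw and then rise.

Request:
jog_arm --turn '[[0,0,0],[0,0,0],[0,0,0],[0,0,0],[0,0,0],[0,0,0],[0,0,0],[0,0,0],[0,0,0],[0,0,0],[0,0,0]]' --translation '[[-0.004,0,0],[-0.01,0,0],[-0.02,0,0],[-0.03,0,0],[-0.03,0,0],[-0.03,0,-0.03],[-0.03,0,-0.07],[-0.03,0,-0.11],[-0.03,0,-0.15],[-0.03,0,-0.15],[-0.03,0,-0.15]]' --grip '[1,1,1,1,1,1,1,1,1,1,1]'

```text
clock: 9.75
tool_pos: [0.4428, -0.1756, 0.1966]
eef_rot: [0.982, -0.187, -0.008, -0.001]
contact_force: [-1.3, 0.6, -1.2]
opening: 0.001
finger_force: 0.0
```

```bash
python3 - <<'E'
from h import *
s=r.get_state();print(s['clock'],s['tool_pos'],s['contact_force'])
im=cams.snapshot("scene");cv2.imwrite("pics/s5.png",cv2.resize(im[150:310,110:290,::-1],None,fx=4,fy=3.7))
for n in ("copper_face","copper_stop_pin"): print([(d['position'],round(d['p'],2)) for d in models.place_of("scene",n)[:1]])
E
```

```text
9.75 [ 0.44284323 -0.17564202  0.19661671] [-1.3049692   0.58413884 -1.17847662]
[([0.4801, -0.19, 0.0379], 0.62)]
[([0.565, -0.1654, 0.0655], 0.66)]
```

View pics/s5.png

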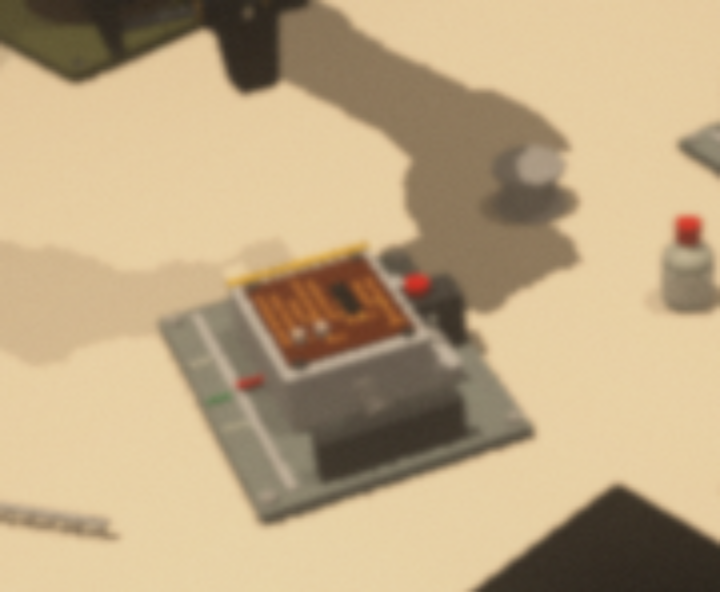

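The hand is clear, and the carriage stays at the green mark with its pointer at (250,382) and the pin down at (417,284). The spool and bottle haven't moved. I'm handing the job in.

```bash
python3 -c "
from plant import r
print(r.finish_job())"
```

```text
the job is handed in; nothing more can be done
None
```

The copper board's carriage is latched on its stop pin at the mid position by the last camera picture, the hand is clear, and the job is handed in; the hand-in gave no verdict.

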